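# Put three mixed-up samples back on their own instruments

### The job

The three samples were each left on the wrong instrument. Move them round so that the glass beaker stands in the middle of the magnetic stirrer's square plate, the tall tube in the middle of the balance's pan and the flat dish in the middle of the round lighted viewer, all upright and let go; set one aside on the empty cork mat or another free spot while you do it. Keep the samples upright throughout, and leave the small beaker on the bench, the tape roll and the timer where they are.

Things in the scene. Friction and masses are not known exactly. Their poses are not given: they have to be found in the camera images.
- beaker: Clear glass beaker, open at the top, 50 mm outside diameter, 68 mm tall; about 50 g. Stands on the balance's pan at the start. Origin at the centre of its underside, z up. The larger of the two beakers in the scene.
- tube: Clear plastic tube without cap, standing upright on its flat skirt: 28 to 30 mm diameter, 115 mm tall; about 33 g. Stands on the viewer at the start. Origin at the centre of its underside, z up.
- dish: Flat round petri dish, 60 mm diameter, 14 mm tall; about 16 g. Lies on the stirrer's plate at the start. Origin at the centre of its underside, z up. Grasp it across its rim with the fingertips just above the plate.
- stirrer: Magnetic stirrer, fixed: grey housing 124 mm wide with two black knobs on its front, and a flat square white plate 112 x 112 mm, top 47 mm above the origin. Origin on the bench under the plate's centre; x points away from the knobs, z up. From that centre it reaches 115 mm to the front (39 mm high there) and 60 mm to the back. The beaker belongs here.
- balance: Bench balance, fixed: white housing 128 mm wide with a dark display on top at its front, and a flat round steel pan, 104 mm diameter, top 48 mm above the origin. Origin on the bench under the pan's centre; x points away from the display, z up. From that centre it reaches 110 mm to the front (38 mm high there) and 60 mm to the back. The tube belongs here.
- viewer: Lighted viewing base, fixed: round black base of 132 mm diameter with a flat round milky white insert of 96 mm diameter on top and a small dimmer knob in front. Origin on the bench right under the insert's centre; x points away from the knob, z up; the insert's top is 42 mm above the origin. The dish belongs here.
- cork_mat: Empty brown cork mat, 120 x 120 mm, 6 mm thick, fixed; a free spot to set something aside. Origin at the centre of its underside, on the bench; its top is 6 mm above the origin.
- small_beaker: Bystander, leave alone: small glass beaker standing on the bench, 44 mm diameter, 58 mm tall. Origin at the centre of its underside.
- tape: Bystander, leave alone: roll of beige tape lying flat on the bench, 62 mm diameter, 19 mm tall. Origin at the centre of its underside.
- timer: Bystander, leave alone: white digital timer lying on the bench, 64 x 62 mm, 19 mm tall. Origin at the centre of its underside.
Mind the look-alikes: they are no part of the job. What is meant by the tube is not green, and is the larger of those in its own colour.

How it is judged (in metres and radians):
At the end, for the whole second after the job is handed in: Beaker on the stirrer's plate, tube on the balance's pan and dish on the viewer's insert: each within 15 mm of the centre, standing on the plate (height within 6 mm), upright within 0.1 rad and at rest (horizontal distance between beaker and stirrer below 0.015 m and z of beaker in the frame of stirrer between 0.041 and 0.053 m and angle between each of beaker, tube, dish's own z axis and vertical below 0.1 rad and linear speed of each of beaker, tube, dish below 0.02 m/s and angular speed of each of beaker, tube, dish below 0.2 rad/s and horizontal distance between tube and balance below 0.015 m and z of tube in the frame of balance between 0.042 and 0.054 m and horizontal distance between dish and viewer below 0.015 m and z of dish in the frame of viewer between 0.036 and 0.048 m); the robot touches nothing.
It fails at once if a sample tips over (leans more than 0.6 rad) (angle between any of beaker, tube, dish's own z axis and vertical above 0.6 rad).
It fails at once if the small beaker is moved by more than 20 mm (distance of small_beaker from where it was at the start of the episode above 0.02 m).
It fails at once if the tape is moved by more than 20 mm (distance of tape from where it was at the start of the episode above 0.02 m).
It fails at once if the timer is moved by more than 20 mm (distance of timer from where it was at the start of the episode above 0.02 m).
It also fails if it takes over 109 s, if anything falls off the work surface, if the arm or the gripper's body presses on something with over 40 N, if the wrist force passes 120 N, or if a joint passes its speed limit or range.

### The arm

A 6-joint arm with a two-finger parallel gripper is mounted at the origin on a cart in front of the work surface, level with it; the furniture and walls round the work are solid. World frame = base frame: x ahead of the robot, y to its left, z up, the work surface at z = 0. Lengths are in mm, angles in rad, forces in N, time in s.
With the tool pointing down it reaches from about 300 to 775 mm from the base axis. Payload 14.6 kg.
Tool frame: the origin (TCP) lies midway between the tips of the shut fingers; the grasp point (between the pads) lies 19 mm behind it; z points along the fingers, y is the line along which they close (so a half turn about z gives the same grasp; the last joint's range is limited). The gripper opens to 94 mm and grips with 3 to 60 N. Pads are 16 mm wide; open, the fingers measure 119 mm over their backs; the gripper's body (75 mm by 177 mm) begins 78 mm behind the grasp point.
Start: joints at [1.05, 0.3, 1.521, -0, 1.321, -0.067], TCP at [241.107, 494.324, 205.446] pointing down, gripper open.
Joint ranges: [-3.03, 3.03], [-0.79, 2.21], [0.23, 2.52], [-1.04, 4.18], [0, 3.07], [-2.55, 2.55]. Speed limits (rad/s): [2.22, 2.22, 2.57, 3.14, 3.14, 3.14].

### API

Orientations are given as [roll, pitch, yaw] about the fixed x, y, z axes, in that order (R = Rz(yaw) Ry(pitch) Rx(roll)).
In Python, from cell import * gives the robot as it stands. The module is installed in compiled form; this text tells all that it offers.
- The arm moves only by the tool servo_tool, never from a script. Its argument "motion" is a list of rows, each an object of numbers: "wx", "wy", "wz": the turn, a rotation vector about the tool's x, y, z in units of 2 rad (1.0 is 2 rad); "dx", "dy", "dz": the shift along the tool's x, y, z in units of 10 cm (1.0 is 10 cm); "fingers": the closure, from -1 (fully open) to 1 (shut). In form: [{"wx": .., "wy": .., "wz": .., "dx": .., "dy": .., "dz": .., "fingers": ..}, ...]. A call has 1 to 10 rows; each row is the pose to reach, as a shift and turn from the pose commanded when the call began, along the tool's axes at that moment; what a row does not reach only later rows make up. A row lasts 1/10 s, in which the tool goes at most 50 mm and 8.59 degrees, less where a joint would pass 70% of its speed; a pose out of reach is approached as far as the arm can. A call with a number of a shift or a turn outside -1 to 1 is refused whole. A call with a gripper value outside its range is refused whole. The fingers move at their own pace and stop on an object; "newtons" is the grip in N (left out, the last holds). Time passes only in rows, so rows that repeat a pose let the fingers close. It gives the time, the measured TCP pose, the force, the opening and the grip force at its end, in the units of the state.
- read_state(): the state, without advancing time (a new reading comes with each control period).
- camera(name): name is "side" or "top"; returns a dict with "image" (480x640x3 uint8, red, green, blue), "fx", "fy", "cx", "cy" (pixels), "R" (3x3) and "t" (3): a world point X has camera coordinates R X + t. Camera axes: x right, y down, z forward; pixel columns grow to the right and rows downward; lengths in mm; the calibration is good to about 2 mm. A picture is of the moment at which its call begins. There is no depth.
- sign_off(): hands the job in; it is judged then, once.
Trained networks look in a picture, given as the dict that the camera call returned (one of the last four; its "shot" number tells which), for a name from the list of things; names that differ only in an ending like _2 or _b are one class to them, and where a whole thing is asked for, a point or a joint stands for the part that bears it (a point fixed in the world has none). Each returns a list of dicts, best first, with "conf" (0 to 1); they miss things now and then, are a little off and sometimes report something else, mostly with a low value. They report only what shows in the picture. A call takes as long as a camera call. They do not tell look-alikes from the thing itself.
- spot_in(query, picture): "location" ([column, row] in pixels, amid what is visible of it).
- trace(query, picture): "pixels" (480x640 bool, what is visible of it) and "location" ([column, row] in pixels, amid what is visible of it).
The state is a dict: "clock": time; "joints": joint angles; "qd": joint speeds; "effort": joint torques, N m; "eef_pos": TCP position; "eef_rot": TCP orientation; "wrist_force": force on the tool from outside, world axes, zero at the start; "moment": the same for the moment, N m; "finger_gap": finger opening in mm; "finger_force": force on a finger pad.
Only numpy, scipy, OpenCV 4.12 (cv2) and the standard library are available. Lean on these libraries where they do the work, as an engineer would, in place of code of your own. Each camera call takes 0.05 s, during which the arm holds its last target. There are 200 camera calls.

## Working session

There is one attempt and no reset: what is moved stays moved. The work goes in short steps, Python scripts to look and compute and a tool call to move; the robot and the scene stay as the last step left them, time stands still between calls to the robot, and variables do not carry over. Pictures are saved under pics/ and viewed, at most 14 in all, crops included, and the job is handed in when it is done.

Besides the shell and the picture viewer there is one more tool, called after "Emit:" as name(argument=value, ...), one argument or row to a line, values as JSON. servo_tool: Moves the arm, as the interface text tells. Its arguments: {"type":"object","properties":{"motion":{"type":"array","items":{"type":"object","properties":{"wx":{"type":"number"},"wy":{"type":"number"},"wz":{"type":"number"},"dx":{"type":"number"},"dy":{"type":"number"},"dz":{"type":"number"},"fingers":{"type":"number"}}}},"newtons":{"type":"number"}},"required":["motion"]}

```bash
mkdir -p pics
cat > h.py <<'E'
from cell import *
import numpy as np, cv2
def ray(c,px):
    d=c["R"].T@np.array([(px[0]-c["cx"])/c["fx"],(px[1]-c["cy"])/c["fy"],1.]); o=-c["R"].T@np.array(c["t"]); return o,d/np.linalg.norm(d)
def atz(c,px,z):
    c["R"]=np.array(c["R"]);o,d=ray(c,px); return o+d*(z-o[2])/d[2]
def proj(c,X):
    p=np.array(c["R"])@np.array(X)+np.array(c["t"]); return np.array([c["fx"]*p[0]/p[2]+c["cx"],c["fy"]*p[1]/p[2]+c["cy"]])
def save(c,n): cv2.imwrite("pics/"+n,c["image"][:,:,::-1])
E
python3 - <<'E'
from h import *
s=read_state();print(s)
for n in("side","top"):
    c=camera(n);save(c,n+"0.png");print(n,np.round(-np.array(c["R"]).T@np.array(c["t"])),c["fx"],np.round(c["R"],2).tolist())
    for q in "beaker tube dish stirrer balance viewer cork_mat small_beaker tape timer".split():
        for r in trace(q,c)[:3]:
            m=r["pixels"];y,x=np.where(m);print(q,np.round(r["conf"],2),np.round(r["location"]),"bbox",x.min(),x.max(),y.min(),y.max())
E
```

```text
{'clock': 0.0, 'joints': array([ 1.05042545e+00,  3.00495281e-01,  1.52156934e+00, -2.63224790e-05,
        1.32072176e+00, -6.66128724e-02]), 'qd': array([-4.63354221e-04,  1.13341242e-04, -1.11419848e-04, -6.75614961e-04,
       -7.99276980e-04, -7.29723075e-06]), 'effort': array([-1.33416226e-03, -5.31807947e+01, -3.52733624e+01,  7.07299495e-02,
        2.43280845e-02, -9.36589277e-05]), 'eef_pos': array([240.97367238, 494.10555518, 204.87804096]), 'eef_rot': array([-3.14039988e+00, -5.40194571e-05,  2.68784114e+00]), 'wrist_force': array([-0.9632465 , -0.06615683,  0.4311985 ]), 'moment': array([ 0.0100586 , -0.02363231,  0.01636544]), 'finger_force': 0.0, 'finger_gap': 93.9973942302803}
side [ 135. -829.  436.] 561.1660607689507 [[0.91, -0.41, 0.01], [-0.15, -0.37, -0.92], [0.37, 0.84, -0.4]]
beaker 0.83 [340. 196.] bbox 326 351 176 216
tube 0.8 [389. 252.] bbox 384 399 229 273
tube 0.8 [303. 283.] bbox 292 313 242 322
tube 0.65 [426. 283.] bbox 405 447 270 298
dish 0.79 [426. 283.] bbox 406 447 271 297
stirrer 0.69 [408. 307.] bbox 344 483 264 347
balance 0.62 [336. 231.] bbox
[... 417 characters left out ...]
 -0.07], [0.07, 0.01, -1.0]]
beaker 0.72 [286. 191.] bbox 269 294 179 207
tube 0.81 [347. 260.] bbox 340 358 249 265
tube 0.71 [409. 285.] bbox 399 421 280 294
tube 0.54 [383. 198.] bbox 375 387 189 203
dish 0.95 [441. 203.] bbox 428 459 189 219
stirrer 0.93 [435. 218.] bbox 404 469 173 259
balance 0.78 [282. 217.] bbox 246 317 166 255
viewer 0.96 [344. 267.] bbox 314 379 229 304
viewer 0.32 [215. 261.] bbox 179 248 227 296
cork_mat 0.76 [215. 260.] bbox 180 246 227 296
small_beaker 0.66 [272. 296.] bbox 259 282 282 305
tape 0.68 [195. 169.] bbox 182 212 161 190
timer 0.95 [448. 282.] bbox 430 464 263 299
timer 0.59 [435. 217.] bbox 404 469 172 259
timer 0.23 [216. 261.] bbox 179 248 226 295
```

View pics/top0.png

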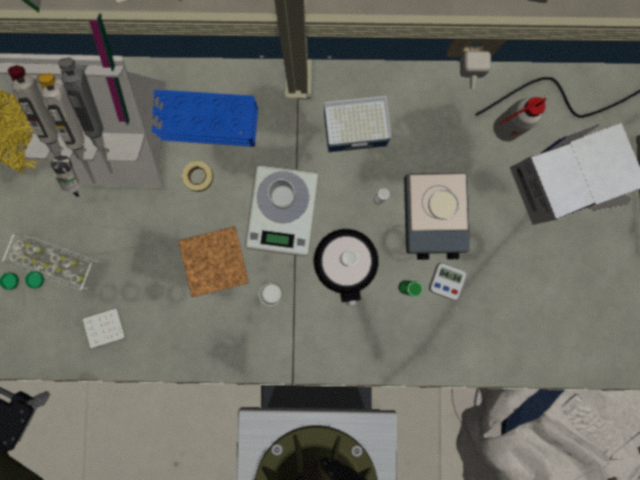

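View pics/side0.png

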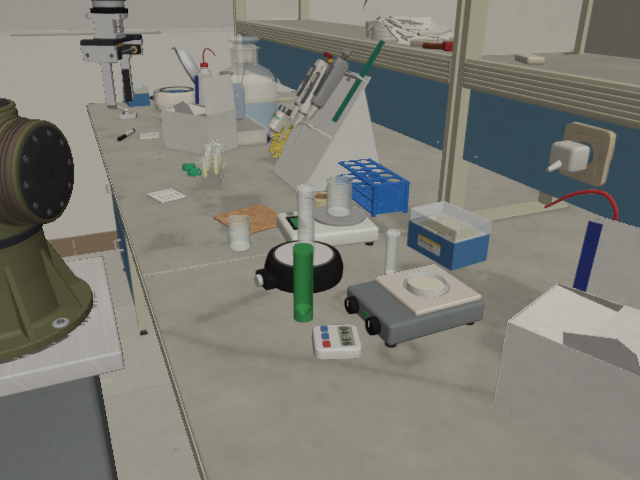

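The top view shows the beaker on the balance (283,192), the tube on the viewer (347,258) and the dish on the stirrer (441,205). The mat at (215,261) is empty. The look-alikes are a green tube (409,288) and a small clear tube (383,197). Next I'll fit known shapes to the masks.

```bash
cat >> h.py <<'E'
from scipy.optimize import minimize
def hull(c,P):
    pts=np.array([proj(c,p) for p in P],np.float32)
    m=np.zeros((1920,2560),np.uint8); cv2.fillConvexPoly(m,cv2.convexHull(np.round((pts+.5)*4-.5).astype(np.int32)),1); return m>0
def cyl(x,y,r,z0,z1):
    a=np.linspace(0,2*np.pi,40); return [(x+r*np.cos(t),y+r*np.sin(t),z) for t in a for z in(z0,z1)]
def box(x,y,th,pts):
    C,S=np.cos(th),np.sin(th); return [(x+C*a-S*b,y+S*a+C*b,z) for a,b,z in pts]
def bx(f,b,w,zf,zb): return [(p,q,z) for q in(-w,w) for p,z in((-f,0),(-f,zf),(b,0),(b,zb))]
def fit(c,m,shape,p0):
    M=cv2.resize(m.astype(np.uint8),(2560,1920),interpolation=cv2.INTER_NEAREST)>0
    def f(p):
        h=hull(c,shape(p)); return 1-(h&M).sum()/(h|M).sum()
    sc=np.array([15,15,.15])[:len(p0)]
    sim=np.vstack([p0]+[np.array(p0)+np.eye(len(p0))[i]*sc[i] for i in range(len(p0))])
    r=minimize(f,p0,method="Nelder-Mead",options=dict(initial_simplex=sim,xatol=.2,fatol=1e-4)); return r.x,1-r.fun
def near(q,c,px):
    L=[r for r in trace(q,c) if np.hypot(*(np.array(r["location"])-px))<25]; return L[0]["pixels"] if L else np.zeros((480,640),bool)
E
cat > fit0.py <<'E'
from h import *
c=camera("top"); s=camera("side")
bk=near("beaker",c,(283,192));tb=near("tube",c,(347,258));ds=near("dish",c,(441,205))
def go(n,c,m,sh,z,p):
    y,x=np.where(m); X=atz(c,(x.mean(),y.mean()),z)[:2]
    p0=list(X)+p
    r,i=fit(c,m,sh,p0);print(n,np.round(r,2),"iou",round(i,3));return r
go("beaker",c,bk,lambda p:cyl(*p,25,48,116),82,[])
go("tube",c,tb,lambda p:cyl(*p,14.5,42,157),120,[])
go("dish",c,ds,lambda p:cyl(*p,30,47,61),54,[])
go("beaker/s",s,near("beaker",s,(340,196)),lambda p:cyl(*p,25,48,116),82,[])
go("tube/s",s,near("tube",s,(303,220)),lambda p:cyl(*p,14.5,42,157),100,[])
go("dish/s",s,near("dish",s,(426,283)),lambda p:cyl(*p,30,47,61),54,[])
go("stirrer",c,near("stirrer",c,(435,218))|ds,lambda p:box(*p,bx(115,60,62,39,47)),40,[0.])
go("balance",c,near("balance",c,(282,217))|bk,lambda p:box(*p,bx(110,60,64,38,45)),40,[0.])
go("viewer",c,near("viewer",c,(344,267))|tb,lambda p:cyl(*p,66,0,42),30,[])
go("cork",c,near("cork_mat",c,(215,260)),lambda p:box(*p,bx(60,60,60,6,6)),6,[.1])
go("sbeaker",c,near("small_beaker",c,(272,296)),lambda p:cyl(*p,22,0,58),30,[])
go("timer",c,near("timer",c,(448,282)),lambda p:cyl(*p,32,0,19),10,[])
print("greentube",atz(c,(409,288),50)); print("small tube",atz(c,(383,195),60))
# insert: bright blob inside viewer; pan: grey
v=near("viewer",c,(344,267))|tb
g=c["image"].min(2); k=cv2.morphologyEx((v&(g>110)).astype(np.uint8),cv2.MORPH_CLOSE,np.ones((5,5)))
(pc,ax,an)=cv2.fitEllipse(max(cv2.findContours(k,0,2)[0],key=len)); print("insert",np.round(atz(c,pc,42),1),ax)
crop=c["image"][150:320,240:480,::-1]; cv2.imwrite("pics/crop.png",cv2.resize(crop,None,fx=3.3,fy=3.3,interpolation=cv2.INTER_CUBIC))
E
python3 fit0.py
```

```text
beaker [576.63  73.5 ] iou 0.915
tube [456.81 -54.11] iou 0.944
dish [ 565.65 -242.32] iou 0.959
beaker/s [576.29  74.9 ] iou 0.914
tube/s [466.81 -26.99] iou 0.798
dish/s [ 564.75 -241.28] iou 0.951
stirrer [ 5.7323e+02 -2.3287e+02  2.0000e-02] iou 0.893
balance [ 5.7683e+02  7.2690e+01 -1.2000e-01] iou 0.938
viewer [450.3  -53.74] iou 0.914
cork [4.4809e+02 2.1606e+02 2.7000e-01] iou 0.972
sbeaker [384.19  94.38] iou 0.946
timer [ 414.49 -259.72] iou 0.857
greentube [ 400.87490746 -175.90984468   50.        ]
small tube [ 581.22868422 -122.94066704   60.        ]
insert [452.6 -53.5  42. ] (47.83176803588867, 48.0626220703125)
```

View pics/crop.png

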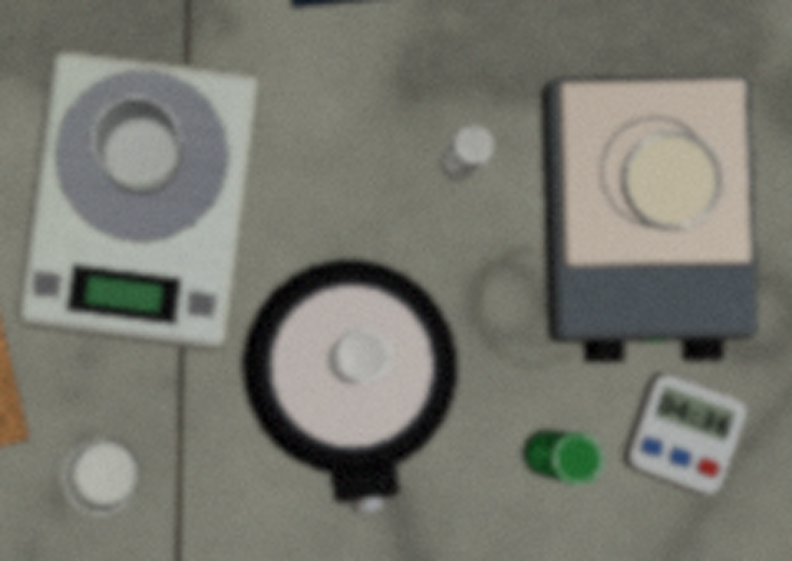

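The crop gives rim-based centres: pan (283,197), plate (439,202) and insert (347,261). The samples match the fits. Next I'll turn the gripper so it closes along world x and travel to the beaker.

Emit:
servo_tool(
  motion=[
    {"dx": -0.12,"dy": -0.06,"wz": 0.07,"fingers": -1},
    {"dx": -0.24,"dy": -0.12,"wz": 0.14,"fingers": -1},
    {"dx": -0.36,"dy": -0.18,"wz": 0.21,"fingers": -1},
    {"dx": -0.48,"dy": -0.24,"wz": 0.28,"fingers": -1},
    {"dx": -0.6,"dy": -0.3,"wz": 0.35,"fingers": -1},
    {"dx": -0.75,"dy": -0.36,"wz": 0.42,"fingers": -1},
    {"dx": -0.9,"dy": -0.42,"wz": 0.49,"fingers": -1},
    {"dx": -1,"dy": -0.48,"wz": 0.558,"fingers": -1},
    {"dx": -1,"dy": -0.48,"wz": 0.558,"fingers": -1},
  ],
  newtons=12,
)

```text
schema error: expected keys wx, wy, wz, dx, dy, dz, fingers
```

Run:
```python
from h import *
c=camera("top")
for n,p,z in(("pan",(283,197.1),48),("plate",(439.1,202.1),47),("insert",(347.1,260.9),42)): print(n,np.round(atz(c,p,z),1))
s=read_state();print(s["eef_pos"],s["eef_rot"],s["clock"])
```

```text
pan [575.8  73.2  48. ]
plate [ 570.6 -235.4   47. ]
insert [451.9 -55.3  42. ]
[241.11905375 494.33763905 205.4540679 ] [3.14155622e+00 2.87664378e-07 2.68776522e+00] 1.9
```

Emit:
servo_tool(
  motion=[
    {"wx": 0,"wy": 0,"dz": 0,"dx": -0.15,"dy": -0.07,"wz": 0.07,"fingers": -1},
    {"wx": 0,"wy": 0,"dz": 0,"dx": -0.3,"dy": -0.14,"wz": 0.14,"fingers": -1},
    {"wx": 0,"wy": 0,"dz": 0,"dx": -0.45,"dy": -0.21,"wz": 0.21,"fingers": -1},
    {"wx": 0,"wy": 0,"dz": 0,"dx": -0.6,"dy": -0.28,"wz": 0.28,"fingers": -1},
    {"wx": 0,"wy": 0,"dz": 0,"dx": -0.75,"dy": -0.35,"wz": 0.35,"fingers": -1},
    {"wx": 0,"wy": 0,"dz": 0,"dx": -0.9,"dy": -0.42,"wz": 0.42,"fingers": -1},
    {"wx": 0,"wy": 0,"dz": 0,"dx": -1,"dy": -0.48,"wz": 0.49,"fingers": -1},
    {"wx": 0,"wy": 0,"dz": 0,"dx": -1,"dy": -0.48,"wz": 0.5585,"fingers": -1},
    {"wx": 0,"wy": 0,"dz": 0,"dx": -1,"dy": -0.48,"wz": 0.5585,"fingers": -1},
  ],
  newtons=12,
)

```text
clock: 2.8
eef_pos: [310.1, 407.2, 205.5]
eef_rot: [3.141, -0.0, 1.568]
wrist_force: [0.3, 0.7, -0.7]
finger_gap: 93.7
finger_force: 0.0
```

Emit:
servo_tool(
  motion=[
    {"wx": 0,"wy": 0,"wz": 0,"dx": -0.4,"dy": 0.33,"dz": 0,"fingers": -1},
    {"wx": 0,"wy": 0,"wz": 0,"dx": -0.83,"dy": 0.66,"dz": 0,"fingers": -1},
    {"wx": 0,"wy": 0,"wz": 0,"dx": -0.83,"dy": 0.66,"dz": 0,"fingers": -1},
  ],
)

```text
clock: 3.1
eef_pos: [378.0, 321.6, 205.5]
eef_rot: [3.141, 0.0, 1.572]
wrist_force: [-0.1, 0.0, -0.1]
finger_gap: 94.1
finger_force: 0.0
```

Emit:
servo_tool(
  motion=[
    {"wx": 0,"wy": 0,"wz": 0,"dx": -0.4,"dy": 0.33,"dz": 0,"fingers": -1},
    {"wx": 0,"wy": 0,"wz": 0,"dx": -0.83,"dy": 0.66,"dz": 0,"fingers": -1},
    {"wx": 0,"wy": 0,"wz": 0,"dx": -0.83,"dy": 0.66,"dz": 0,"fingers": -1},
  ],
)

```text
clock: 3.4
eef_pos: [443.9, 238.6, 205.4]
eef_rot: [3.141, 0.0, 1.572]
wrist_force: [-0.0, -0.3, 0.7]
finger_gap: 94.0
finger_force: 0.0
```

Emit:
servo_tool(
  motion=[
    {"wx": 0,"wy": 0,"wz": 0,"dx": -0.4,"dy": 0.33,"dz": 0,"fingers": -1},
    {"wx": 0,"wy": 0,"wz": 0,"dx": -0.83,"dy": 0.66,"dz": 0,"fingers": -1},
    {"wx": 0,"wy": 0,"wz": 0,"dx": -0.83,"dy": 0.66,"dz": 0,"fingers": -1},
  ],
)

```text
clock: 3.7
eef_pos: [509.8, 155.8, 205.2]
eef_rot: [3.142, 0.0, 1.571]
wrist_force: [-0.7, 0.3, 0.3]
finger_gap: 94.0
finger_force: 0.0
```

Emit:
servo_tool(
  motion=[
    {"wx": 0,"wy": 0,"wz": 0,"dx": -0.4,"dy": 0.33,"dz": 0,"fingers": -1},
    {"wx": 0,"wy": 0,"wz": 0,"dx": -0.83,"dy": 0.66,"dz": 0,"fingers": -1},
    {"wx": 0,"wy": 0,"wz": 0,"dx": -0.83,"dy": 0.66,"dz": 0,"fingers": -1},
    {"wx": 0,"wy": 0,"wz": 0,"dx": -0.83,"dy": 0.66,"dz": 0,"fingers": -1},
    {"wx": 0,"wy": 0,"wz": 0,"dx": -0.83,"dy": 0.66,"dz": 0,"fingers": -1},
  ],
)

```text
clock: 4.2
eef_pos: [573.3, 76.8, 205.4]
eef_rot: [-3.141, -0.0, 1.573]
wrist_force: [0.3, -0.2, -0.3]
finger_gap: 93.8
finger_force: 0.0
```

Emit:
servo_tool(
  motion=[
    {"wx": 0,"wy": 0,"wz": 0,"dx": -0.03,"dy": 0.03,"dz": 0.2,"fingers": -1},
    {"wx": 0,"wy": 0,"wz": 0,"dx": -0.03,"dy": 0.03,"dz": 0.45,"fingers": -1},
    {"wx": 0,"wy": 0,"wz": 0,"dx": -0.03,"dy": 0.03,"dz": 0.7,"fingers": -1},
    {"wx": 0,"wy": 0,"wz": 0,"dx": -0.03,"dy": 0.03,"dz": 0.9,"fingers": -1},
    {"wx": 0,"wy": 0,"wz": 0,"dx": -0.03,"dy": 0.03,"dz": 0.9,"fingers": -1},
  ],
)

```text
clock: 4.7
eef_pos: [575.1, 73.9, 113.3]
eef_rot: [-3.137, 0.0, 1.573]
wrist_force: [0.1, 1.5, 0.0]
finger_gap: 93.7
finger_force: 0.0
```

Emit:
servo_tool(
  motion=[
    {"wx": 0,"wy": 0,"wz": 0,"dx": 0,"dy": 0,"dz": 0.15,"fingers": -1},
    {"wx": 0,"wy": 0,"wz": 0,"dx": 0,"dy": 0,"dz": 0.3,"fingers": -1},
    {"wx": 0,"wy": 0,"wz": 0,"dx": 0,"dy": 0,"dz": 0.45,"fingers": -1},
    {"wx": 0,"wy": 0,"wz": 0,"dx": 0,"dy": 0,"dz": 0.45,"fingers": 0},
    {"wx": 0,"wy": 0,"wz": 0,"dx": 0,"dy": 0,"dz": 0.45,"fingers": 0.3},
    {"wx": 0,"wy": 0,"wz": 0,"dx": 0,"dy": 0,"dz": 0.45,"fingers": 0.6},
    {"wx": 0,"wy": 0,"wz": 0,"dx": 0,"dy": 0,"dz": 0.45,"fingers": 1},
    {"wx": 0,"wy": 0,"wz": 0,"dx": 0,"dy": 0,"dz": 0.45,"fingers": 1},
    {"wx": 0,"wy": 0,"wz": 0,"dx": 0,"dy": 0,"dz": 0.45,"fingers": 1},
    {"wx": 0,"wy": 0,"wz": 0,"dx": 0,"dy": 0,"dz": 0.45,"fingers": 1},
  ],
)

```text
clock: 5.7
eef_pos: [577.0, 72.4, 70.7]
eef_rot: [3.141, -0.0, 1.571]
wrist_force: [-0.8, 0.4, 2.1]
finger_gap: 49.7
finger_force: 12.0
```

Emit:
servo_tool(
  motion=[
    {"wx": 0,"wy": 0,"wz": 0,"dx": 0,"dy": 0,"dz": -0.08,"fingers": 1},
    {"wx": 0,"wy": 0,"wz": 0,"dx": 0,"dy": 0,"dz": -0.25,"fingers": 1},
    {"wx": 0,"wy": 0,"wz": 0,"dx": 0.05,"dy": -0.05,"dz": -0.4,"fingers": 1},
    {"wx": 0,"wy": 0,"wz": 0,"dx": 0.2,"dy": -0.2,"dz": -0.5,"fingers": 1},
    {"wx": 0,"wy": 0,"wz": 0,"dx": 0.35,"dy": -0.33,"dz": -0.5,"fingers": 1},
    {"wx": 0,"wy": 0,"wz": 0,"dx": 0.5,"dy": -0.46,"dz": -0.5,"fingers": 1},
    {"wx": 0,"wy": 0,"wz": 0,"dx": 0.65,"dy": -0.6,"dz": -0.5,"fingers": 1},
    {"wx": 0,"wy": 0,"wz": 0,"dx": 0.8,"dy": -0.75,"dz": -0.5,"fingers": 1},
    {"wx": 0,"wy": 0,"wz": 0,"dx": 0.95,"dy": -0.9,"dz": -0.5,"fingers": 1},
    {"wx": 0,"wy": 0,"wz": 0,"dx": 1,"dy": -1,"dz": -0.5,"fingers": 1},
  ],
)

```text
clock: 6.7
eef_pos: [475.4, 173.7, 120.3]
eef_rot: [-3.141, -0.0, 1.572]
wrist_force: [0.4, -0.6, -1.5]
finger_gap: 50.0
finger_force: 12.0
```

Emit:
servo_tool(
  motion=[
    {"wx": 0,"wy": 0,"wz": 0,"dx": 0.15,"dy": -0.1,"dz": 0,"fingers": 1},
    {"wx": 0,"wy": 0,"wz": 0,"dx": 0.3,"dy": -0.2,"dz": 0,"fingers": 1},
    {"wx": 0,"wy": 0,"wz": 0,"dx": 0.43,"dy": -0.28,"dz": 0.1,"fingers": 1},
    {"wx": 0,"wy": 0,"wz": 0,"dx": 0.43,"dy": -0.28,"dz": 0.3,"fingers": 1},
    {"wx": 0,"wy": 0,"wz": 0,"dx": 0.43,"dy": -0.28,"dz": 0.5,"fingers": 1},
    {"wx": 0,"wy": 0,"wz": 0,"dx": 0.43,"dy": -0.28,"dz": 0.7,"fingers": 1},
    {"wx": 0,"wy": 0,"wz": 0,"dx": 0.43,"dy": -0.28,"dz": 0.8,"fingers": 1},
    {"wx": 0,"wy": 0,"wz": 0,"dx": 0.43,"dy": -0.28,"dz": 0.8,"fingers": 1},
  ],
)

```text
clock: 7.5
eef_pos: [448.2, 215.1, 39.5]
eef_rot: [-3.14, 0.001, 1.571]
wrist_force: [0.4, 0.2, -0.3]
finger_gap: 49.4
finger_force: 12.0
```

Emit:
servo_tool(
  motion=[
    {"wx": 0,"wy": 0,"wz": 0,"dx": 0,"dy": 0,"dz": 0.05,"fingers": 1},
    {"wx": 0,"wy": 0,"wz": 0,"dx": 0,"dy": 0,"dz": 0.09,"fingers": 1},
    {"wx": 0,"wy": 0,"wz": 0,"dx": 0,"dy": 0,"dz": 0.105,"fingers": 1},
    {"wx": 0,"wy": 0,"wz": 0,"dx": 0,"dy": 0,"dz": 0.105,"fingers": 1},
  ],
)

```text
clock: 7.9
eef_pos: [449.0, 215.3, 30.0]
eef_rot: [3.141, -0.0, 1.571]
wrist_force: [0.7, 0.2, -1.1]
finger_gap: 49.7
finger_force: 12.0
```

Emit:
servo_tool(
  motion=[
    {"wx": 0,"wy": 0,"wz": 0,"dx": 0,"dy": 0,"dz": 0,"fingers": -0.2},
    {"wx": 0,"wy": 0,"wz": 0,"dx": 0,"dy": 0,"dz": 0,"fingers": -0.5},
    {"wx": 0,"wy": 0,"wz": 0,"dx": 0,"dy": 0,"dz": 0,"fingers": -1},
    {"wx": 0,"wy": 0,"wz": 0,"dx": 0,"dy": 0,"dz": 0,"fingers": -1},
    {"wx": 0,"wy": 0,"wz": 0,"dx": 0,"dy": 0,"dz": 0,"fingers": -1},
  ],
)

```text
clock: 8.4
eef_pos: [449.0, 215.4, 30.0]
eef_rot: [3.141, -0.0, 1.571]
wrist_force: [-0.1, 0.8, 1.2]
finger_gap: 85.0
finger_force: 0.0
```

Emit:
servo_tool(
  motion=[
    {"wx": 0,"wy": 0,"wz": 0,"dx": 0,"dy": 0,"dz": -0.2,"fingers": -1},
    {"wx": 0,"wy": 0,"wz": 0,"dx": 0,"dy": 0,"dz": -0.5,"fingers": -1},
    {"wx": 0,"wy": 0,"wz": 0,"dx": 0,"dy": 0,"dz": -0.8,"fingers": -1},
    {"wx": 0,"wy": 0,"wz": 0,"dx": 0,"dy": 0,"dz": -1,"fingers": -1},
    {"wx": 0,"wy": 0,"wz": 0,"dx": 0,"dy": 0,"dz": -1,"fingers": -1},
  ],
)

```text
clock: 8.9
eef_pos: [450.1, 215.8, 132.5]
eef_rot: [3.137, -0.002, 1.571]
wrist_force: [0.7, 0.2, -0.7]
finger_gap: 93.4
finger_force: 0.0
```

Emit:
servo_tool(
  motion=[
    {"wx": 0,"wy": 0,"wz": 0,"dx": -0.3,"dy": 0,"dz": -0.3,"fingers": -1},
    {"wx": 0,"wy": 0,"wz": 0,"dx": -0.6,"dy": 0,"dz": -0.6,"fingers": -1},
    {"wx": 0,"wy": 0,"wz": 0,"dx": -0.9,"dy": 0,"dz": -0.7,"fingers": -1},
    {"wx": 0,"wy": 0,"wz": 0,"dx": -1,"dy": 0,"dz": -0.7,"fingers": -1},
  ],
)

```text
clock: 9.3
eef_pos: [449.3, 113.6, 200.4]
eef_rot: [3.14, -0.0, 1.569]
wrist_force: [-0.7, 0.3, -0.7]
finger_gap: 94.2
finger_force: 0.0
```

Emit:
servo_tool(
  motion=[
    {"wx": 0,"wy": 0,"wz": 0,"dx": -0.4,"dy": 0.03,"dz": 0,"fingers": -1},
    {"wx": 0,"wy": 0,"wz": 0,"dx": -0.8,"dy": 0.07,"dz": 0,"fingers": -1},
    {"wx": 0,"wy": 0,"wz": 0,"dx": -1,"dy": 0.08,"dz": 0,"fingers": -1},
    {"wx": 0,"wy": 0,"wz": 0,"dx": -1,"dy": 0.08,"dz": 0,"fingers": -1},
  ],
)

```text
clock: 9.7
eef_pos: [456.7, 14.0, 198.4]
eef_rot: [-3.139, -0.0, 1.568]
wrist_force: [0.3, 0.8, -0.9]
finger_gap: 94.1
finger_force: 0.0
```

Emit:
servo_tool(
  motion=[
    {"wx": 0,"wy": 0,"wz": 0,"dx": -0.3,"dy": 0,"dz": 0,"fingers": -1},
    {"wx": 0,"wy": 0,"wz": 0,"dx": -0.6,"dy": 0,"dz": 0,"fingers": -1},
    {"wx": 0,"wy": 0,"wz": 0,"dx": -0.68,"dy": 0,"dz": 0,"fingers": -1},
    {"wx": 0,"wy": 0,"wz": 0,"dx": -0.68,"dy": 0,"dz": 0.15,"fingers": -1},
    {"wx": 0,"wy": 0,"wz": 0,"dx": -0.68,"dy": 0,"dz": 0.25,"fingers": -1},
    {"wx": 0,"wy": 0,"wz": 0,"dx": -0.68,"dy": 0,"dz": 0.25,"fingers": -1},
    {"wx": 0,"wy": 0,"wz": 0,"dx": -0.68,"dy": 0,"dz": 0.25,"fingers": -1},
  ],
)

```text
clock: 10.4
eef_pos: [457.0, -51.9, 174.9]
eef_rot: [-3.141, -0.0, 1.572]
wrist_force: [-1.1, -0.3, 0.4]
finger_gap: 94.4
finger_force: 0.0
```

Run:
```python
from h import *
c=camera("side");save(c,"side1.png");s=read_state();print(s["eef_pos"])
for n,p in(("tubetop",(456.8,-54.1,157)),("tubebase",(456.8,-54.1,42)),("tip+",(456.8+47,-54.1,175)),("mat",(449,215,6))): print(n,np.round(proj(c,p)))
```

```text
[457.14334336 -52.08912026 175.20461659]
tubetop [306. 185.]
tubebase [306. 251.]
tip+ [334. 171.]
mat [253. 217.]
```

View pics/side1.png

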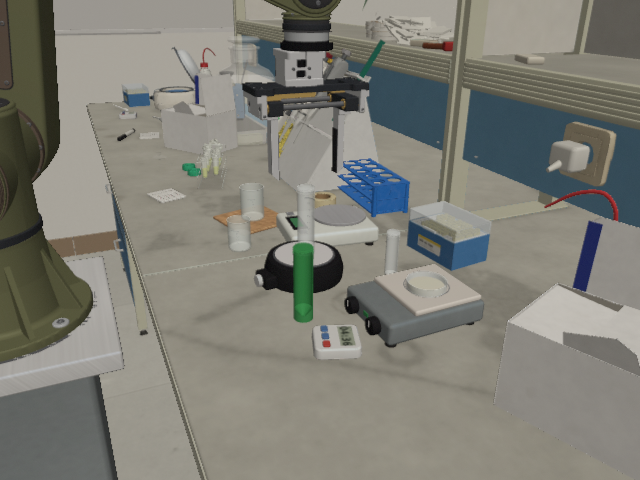

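The beaker stands upright on the cork mat (252,200). The tube top at (306,187) matches the predicted (306,185), and the open fingers straddle it. I'll descend and grip.

Emit:
servo_tool(
  motion=[
    {"wx": 0,"wy": 0,"wz": 0,"dx": -0.02,"dy": 0,"dz": 0.2,"fingers": -1},
    {"wx": 0,"wy": 0,"wz": 0,"dx": -0.02,"dy": 0,"dz": 0.45,"fingers": -1},
    {"wx": 0,"wy": 0,"wz": 0,"dx": -0.02,"dy": 0,"dz": 0.7,"fingers": -1},
    {"wx": 0,"wy": 0,"wz": 0,"dx": -0.02,"dy": 0,"dz": 0.9,"fingers": -1},
    {"wx": 0,"wy": 0,"wz": 0,"dx": -0.02,"dy": 0,"dz": 0.9,"fingers": -1},
    {"wx": 0,"wy": 0,"wz": 0,"dx": -0.02,"dy": 0,"dz": 0.9,"fingers": -1},
  ],
)

```text
clock: 11.05
eef_pos: [457.4, -54.6, 85.8]
eef_rot: [3.141, 0.0, 1.571]
wrist_force: [-0.3, -0.1, 0.6]
finger_gap: 94.0
finger_force: 0.0
```

Emit:
servo_tool(
  motion=[
    {"wx": 0,"wy": 0,"wz": 0,"dx": 0,"dy": 0,"dz": 0,"fingers": -0.3},
    {"wx": 0,"wy": 0,"wz": 0,"dx": 0,"dy": 0,"dz": 0,"fingers": 0},
    {"wx": 0,"wy": 0,"wz": 0,"dx": 0,"dy": 0,"dz": 0,"fingers": 0.2},
    {"wx": 0,"wy": 0,"wz": 0,"dx": 0,"dy": 0,"dz": 0,"fingers": 0.3},
    {"wx": 0,"wy": 0,"wz": 0,"dx": 0,"dy": 0,"dz": 0,"fingers": 0.4},
    {"wx": 0,"wy": 0,"wz": 0,"dx": 0,"dy": 0,"dz": 0,"fingers": 0.6},
    {"wx": 0,"wy": 0,"wz": 0,"dx": 0,"dy": 0,"dz": 0,"fingers": 1},
    {"wx": 0,"wy": 0,"wz": 0,"dx": 0,"dy": 0,"dz": 0,"fingers": 1},
    {"wx": 0,"wy": 0,"wz": 0,"dx": 0,"dy": 0,"dz": 0,"fingers": 1},
    {"wx": 0,"wy": 0,"wz": 0,"dx": 0,"dy": 0,"dz": 0,"fingers": 1},
  ],
)

```text
clock: 12.05
eef_pos: [456.9, -54.7, 84.9]
eef_rot: [-3.142, -0.0, 1.571]
wrist_force: [0.5, -0.5, -0.1]
finger_gap: 28.2
finger_force: 12.0
```

Emit:
servo_tool(
  motion=[
    {"wx": 0,"wy": 0,"wz": 0,"dx": 0,"dy": 0,"dz": -0.05,"fingers": 1},
    {"wx": 0,"wy": 0,"wz": 0,"dx": 0,"dy": 0,"dz": -0.15,"fingers": 1},
    {"wx": 0,"wy": 0,"wz": 0,"dx": 0,"dy": 0,"dz": -0.3,"fingers": 1},
    {"wx": 0,"wy": 0,"wz": 0,"dx": 0.05,"dy": 0.05,"dz": -0.4,"fingers": 1},
    {"wx": 0,"wy": 0,"wz": 0,"dx": 0.15,"dy": 0.14,"dz": -0.4,"fingers": 1},
    {"wx": 0,"wy": 0,"wz": 0,"dx": 0.27,"dy": 0.25,"dz": -0.4,"fingers": 1},
    {"wx": 0,"wy": 0,"wz": 0,"dx": 0.4,"dy": 0.37,"dz": -0.4,"fingers": 1},
    {"wx": 0,"wy": 0,"wz": 0,"dx": 0.53,"dy": 0.5,"dz": -0.4,"fingers": 1},
    {"wx": 0,"wy": 0,"wz": 0,"dx": 0.62,"dy": 0.58,"dz": -0.4,"fingers": 1},
    {"wx": 0,"wy": 0,"wz": 0,"dx": 0.65,"dy": 0.6,"dz": -0.4,"fingers": 1},
  ],
)

```text
clock: 13.05
eef_pos: [517.5, 11.7, 124.2]
eef_rot: [-3.141, -0.0, 1.572]
wrist_force: [-0.4, -0.9, -0.6]
finger_gap: 27.9
finger_force: 12.0
```

Emit:
servo_tool(
  motion=[
    {"wx": 0,"wy": 0,"wz": 0,"dx": 0.1,"dy": 0.1,"dz": 0,"fingers": 1},
    {"wx": 0,"wy": 0,"wz": 0,"dx": 0.22,"dy": 0.22,"dz": 0,"fingers": 1},
    {"wx": 0,"wy": 0,"wz": 0,"dx": 0.35,"dy": 0.35,"dz": 0,"fingers": 1},
    {"wx": 0,"wy": 0,"wz": 0,"dx": 0.48,"dy": 0.47,"dz": 0,"fingers": 1},
    {"wx": 0,"wy": 0,"wz": 0,"dx": 0.58,"dy": 0.56,"dz": 0,"fingers": 1},
    {"wx": 0,"wy": 0,"wz": 0,"dx": 0.61,"dy": 0.59,"dz": 0.05,"fingers": 1},
    {"wx": 0,"wy": 0,"wz": 0,"dx": 0.61,"dy": 0.59,"dz": 0.13,"fingers": 1},
    {"wx": 0,"wy": 0,"wz": 0,"dx": 0.61,"dy": 0.59,"dz": 0.2,"fingers": 1},
    {"wx": 0,"wy": 0,"wz": 0,"dx": 0.61,"dy": 0.59,"dz": 0.24,"fingers": 1},
    {"wx": 0,"wy": 0,"wz": 0,"dx": 0.61,"dy": 0.59,"dz": 0.24,"fingers": 1},
  ],
)

```text
clock: 14.05
eef_pos: [575.4, 70.9, 100.2]
eef_rot: [-3.14, 0.0, 1.57]
wrist_force: [0.2, 0.1, 0.3]
finger_gap: 28.8
finger_force: 12.0
```

Emit:
servo_tool(
  motion=[
    {"wx": 0,"wy": 0,"wz": 0,"dx": 0.02,"dy": 0,"dz": 0.03,"fingers": 1},
    {"wx": 0,"wy": 0,"wz": 0,"dx": 0.02,"dy": 0,"dz": 0.06,"fingers": 1},
    {"wx": 0,"wy": 0,"wz": 0,"dx": 0.02,"dy": 0,"dz": 0.085,"fingers": 1},
    {"wx": 0,"wy": 0,"wz": 0,"dx": 0.02,"dy": 0,"dz": 0.085,"fingers": 1},
    {"wx": 0,"wy": 0,"wz": 0,"dx": 0.02,"dy": 0,"dz": 0.085,"fingers": 1},
  ],
)

```text
clock: 14.55
eef_pos: [575.9, 73.3, 92.5]
eef_rot: [-3.142, 0.0, 1.571]
wrist_force: [-0.0, -0.6, -0.7]
finger_gap: 28.2
finger_force: 12.0
```

Emit:
servo_tool(
  motion=[
    {"wx": 0,"wy": 0,"wz": 0,"dx": 0,"dy": 0,"dz": 0.01,"fingers": 1},
    {"wx": 0,"wy": 0,"wz": 0,"dx": 0,"dy": 0,"dz": 0.01,"fingers": 1},
    {"wx": 0,"wy": 0,"wz": 0,"dx": 0,"dy": 0,"dz": 0.01,"fingers": 0.3},
    {"wx": 0,"wy": 0,"wz": 0,"dx": 0,"dy": 0,"dz": 0.01,"fingers": 0},
    {"wx": 0,"wy": 0,"wz": 0,"dx": 0,"dy": 0,"dz": 0.01,"fingers": -0.5},
    {"wx": 0,"wy": 0,"wz": 0,"dx": 0,"dy": 0,"dz": 0.01,"fingers": -0.5},
    {"wx": 0,"wy": 0,"wz": 0,"dx": 0,"dy": 0,"dz": 0.01,"fingers": -1},
    {"wx": 0,"wy": 0,"wz": 0,"dx": 0,"dy": 0,"dz": 0.01,"fingers": -1},
  ],
)

```text
clock: 15.35
eef_pos: [576.0, 73.4, 91.5]
eef_rot: [3.142, 0.0, 1.571]
wrist_force: [-0.1, 0.2, 0.0]
finger_gap: 69.6
finger_force: 0.0
```

Emit:
servo_tool(
  motion=[
    {"wx": 0,"wy": 0,"wz": 0,"dx": 0,"dy": 0,"dz": -0.2,"fingers": -1},
    {"wx": 0,"wy": 0,"wz": 0,"dx": 0,"dy": 0,"dz": -0.45,"fingers": -1},
    {"wx": 0,"wy": 0,"wz": 0,"dx": 0,"dy": 0,"dz": -0.7,"fingers": -1},
    {"wx": 0,"wy": 0,"wz": 0,"dx": 0,"dy": 0,"dz": -1,"fingers": -1},
    {"wx": 0,"wy": 0,"wz": 0,"dx": 0,"dy": 0,"dz": -1,"fingers": -1},
  ],
)

```text
clock: 15.85
eef_pos: [577.4, 73.5, 195.6]
eef_rot: [3.135, -0.0, 1.571]
wrist_force: [-0.1, 0.6, -0.2]
finger_gap: 93.8
finger_force: 0.0
```

Emit:
servo_tool(
  motion=[
    {"wx": 0,"wy": 0,"wz": 0,"dx": -0.4,"dy": 0,"dz": 0,"fingers": -1},
    {"wx": 0,"wy": 0,"wz": 0,"dx": -0.8,"dy": 0,"dz": 0,"fingers": -1},
    {"wx": 0,"wy": 0,"wz": 0,"dx": -1,"dy": 0,"dz": 0,"fingers": -1},
  ],
)

```text
clock: 16.15
eef_pos: [575.6, -29.0, 190.7]
eef_rot: [-3.141, 0.0, 1.57]
wrist_force: [1.4, -0.4, 0.3]
finger_gap: 93.9
finger_force: 0.0
```

Emit:
servo_tool(
  motion=[
    {"wx": 0,"wy": 0,"wz": 0,"dx": -0.4,"dy": 0,"dz": 0,"fingers": -1},
    {"wx": 0,"wy": 0,"wz": 0,"dx": -0.8,"dy": 0,"dz": 0,"fingers": -1},
    {"wx": 0,"wy": 0,"wz": 0,"dx": -1,"dy": 0,"dz": 0,"fingers": -1},
  ],
)

```text
clock: 16.45
eef_pos: [575.4, -129.3, 190.6]
eef_rot: [-3.141, 0.0, 1.569]
wrist_force: [0.6, 0.5, 0.0]
finger_gap: 94.0
finger_force: 0.0
```

Emit:
servo_tool(
  motion=[
    {"wx": 0,"wy": 0,"wz": 0,"dx": -0.4,"dy": -0.04,"dz": 0.2,"fingers": -1},
    {"wx": 0,"wy": 0,"wz": 0,"dx": -0.8,"dy": -0.08,"dz": 0.4,"fingers": -1},
    {"wx": 0,"wy": 0,"wz": 0,"dx": -1,"dy": -0.1,"dz": 0.6,"fingers": -1},
    {"wx": 0,"wy": 0,"wz": 0,"dx": -1,"dy": -0.1,"dz": 0.8,"fingers": -1},
    {"wx": 0,"wy": 0,"wz": 0,"dx": -1,"dy": -0.1,"dz": 0.8,"fingers": -1},
  ],
)

```text
clock: 16.95
eef_pos: [564.3, -226.6, 108.1]
eef_rot: [-3.137, -0.002, 1.57]
wrist_force: [-0.3, 0.1, 0.7]
finger_gap: 94.0
finger_force: 0.0
```

Run:
```python
from h import *
c=camera("side");save(c,"side2.png");s=read_state();print(s["eef_pos"])
m=near("tube",c,proj(c,(576,73,105)))
if m.any(): print("tube",fit(c,m,lambda p:cyl(*p,14.5,48,163),[576,73]))
m=near("dish",c,(426,283)); 
if m.any(): print("dish",fit(c,m,lambda p:cyl(*p,30,47,61),[565,-242]))
print(proj(c,(576,73,163)),proj(c,(576,73,48)))
```

```text
[ 565.24665329 -226.38530344  110.08890849]
tube (array([573.74494886,  70.87587285]), np.float64(0.9455914653278946))
dish (array([ 564.87409353, -241.57346082]), np.float64(0.9009816991879772))
[339.63847685 153.75643612] [338.20603086 212.29162682]
```

View pics/side2.png

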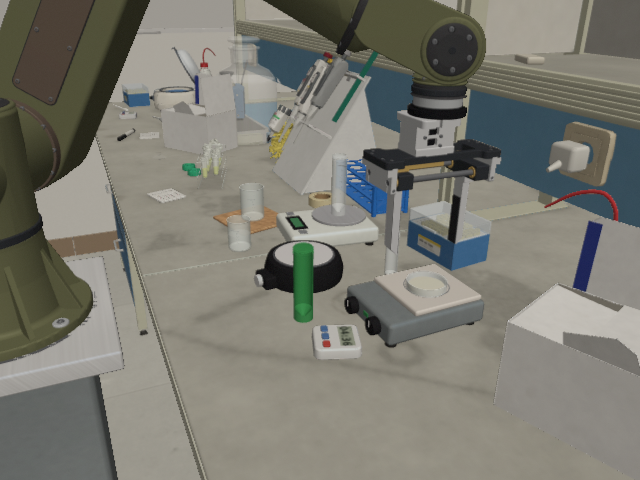

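The tube stands upright on the pan (340,185) and the dish is in place on the stirrer (427,285). I'll grasp the dish across its rim.

Emit:
servo_tool(
  motion=[
    {"wx": 0,"wy": 0,"wz": 0,"dx": -0.156,"dy": 0,"dz": 0,"fingers": -1},
    {"wx": 0,"wy": 0,"wz": 0,"dx": -0.156,"dy": 0,"dz": 0.2,"fingers": -1},
    {"wx": 0,"wy": 0,"wz": 0,"dx": -0.156,"dy": 0,"dz": 0.35,"fingers": -1},
    {"wx": 0,"wy": 0,"wz": 0,"dx": -0.156,"dy": 0,"dz": 0.5,"fingers": -1},
    {"wx": 0,"wy": 0,"wz": 0,"dx": -0.156,"dy": 0,"dz": 0.55,"fingers": -1},
    {"wx": 0,"wy": 0,"wz": 0,"dx": -0.156,"dy": 0,"dz": 0.55,"fingers": -1},
    {"wx": 0,"wy": 0,"wz": 0,"dx": -0.156,"dy": 0,"dz": 0.55,"fingers": -1},
  ],
  newtons=10,
)

```text
clock: 17.8
eef_pos: [566.2, -242.3, 57.0]
eef_rot: [3.141, 0.0, 1.571]
wrist_force: [-0.5, -0.8, 0.7]
finger_gap: 94.1
finger_force: 0.0
```

Emit:
servo_tool(
  motion=[
    {"wx": 0,"wy": 0,"wz": 0,"dx": 0,"dy": 0,"dz": 0.03,"fingers": -1},
    {"wx": 0,"wy": 0,"wz": 0,"dx": 0,"dy": 0,"dz": 0.065,"fingers": -0.3},
    {"wx": 0,"wy": 0,"wz": 0,"dx": 0,"dy": 0,"dz": 0.065,"fingers": -0.1},
    {"wx": 0,"wy": 0,"wz": 0,"dx": 0,"dy": 0,"dz": 0.065,"fingers": 0.1},
    {"wx": 0,"wy": 0,"wz": 0,"dx": 0,"dy": 0,"dz": 0.065,"fingers": 0.4},
    {"wx": 0,"wy": 0,"wz": 0,"dx": 0,"dy": 0,"dz": 0.065,"fingers": 1},
    {"wx": 0,"wy": 0,"wz": 0,"dx": 0,"dy": 0,"dz": 0.065,"fingers": 1},
    {"wx": 0,"wy": 0,"wz": 0,"dx": 0,"dy": 0,"dz": 0.065,"fingers": 1},
  ],
)

```text
clock: 18.6
eef_pos: [566.0, -242.3, 50.1]
eef_rot: [3.141, 0.0, 1.571]
wrist_force: [-0.8, -0.2, 0.2]
finger_gap: 58.9
finger_force: 10.0
```

Emit:
servo_tool(
  motion=[
    {"wx": 0,"wy": 0,"wz": 0,"dx": 0,"dy": 0,"dz": -0.05,"fingers": 1},
    {"wx": 0,"wy": 0,"wz": 0,"dx": 0,"dy": 0,"dz": -0.2,"fingers": 1},
    {"wx": 0,"wy": 0,"wz": 0,"dx": 0,"dy": 0,"dz": -0.4,"fingers": 1},
    {"wx": 0,"wy": 0,"wz": 0,"dx": 0.05,"dy": -0.05,"dz": -0.6,"fingers": 1},
    {"wx": 0,"wy": 0,"wz": 0,"dx": 0.2,"dy": -0.15,"dz": -0.75,"fingers": 1},
    {"wx": 0,"wy": 0,"wz": 0,"dx": 0.37,"dy": -0.27,"dz": -0.8,"fingers": 1},
    {"wx": 0,"wy": 0,"wz": 0,"dx": 0.55,"dy": -0.4,"dz": -0.8,"fingers": 1},
    {"wx": 0,"wy": 0,"wz": 0,"dx": 0.75,"dy": -0.5,"dz": -0.8,"fingers": 1},
    {"wx": 0,"wy": 0,"wz": 0,"dx": 0.93,"dy": -0.6,"dz": -0.8,"fingers": 1},
    {"wx": 0,"wy": 0,"wz": 0,"dx": 1,"dy": -0.65,"dz": -0.8,"fingers": 1},
  ],
)

```text
clock: 19.6
eef_pos: [500.6, -141.2, 131.2]
eef_rot: [3.14, 0.0, 1.572]
wrist_force: [0.3, -0.5, 0.1]
finger_gap: 58.9
finger_force: 10.0
```

Emit:
servo_tool(
  motion=[
    {"wx": 0,"wy": 0,"wz": 0,"dx": 0.15,"dy": -0.1,"dz": 0,"fingers": 1},
    {"wx": 0,"wy": 0,"wz": 0,"dx": 0.32,"dy": -0.2,"dz": 0,"fingers": 1},
    {"wx": 0,"wy": 0,"wz": 0,"dx": 0.5,"dy": -0.3,"dz": 0,"fingers": 1},
    {"wx": 0,"wy": 0,"wz": 0,"dx": 0.68,"dy": -0.4,"dz": 0,"fingers": 1},
    {"wx": 0,"wy": 0,"wz": 0,"dx": 0.82,"dy": -0.47,"dz": 0.05,"fingers": 1},
    {"wx": 0,"wy": 0,"wz": 0,"dx": 0.87,"dy": -0.49,"dz": 0.2,"fingers": 1},
    {"wx": 0,"wy": 0,"wz": 0,"dx": 0.87,"dy": -0.49,"dz": 0.4,"fingers": 1},
    {"wx": 0,"wy": 0,"wz": 0,"dx": 0.87,"dy": -0.49,"dz": 0.55,"fingers": 1},
    {"wx": 0,"wy": 0,"wz": 0,"dx": 0.87,"dy": -0.49,"dz": 0.65,"fingers": 1},
    {"wx": 0,"wy": 0,"wz": 0,"dx": 0.87,"dy": -0.49,"dz": 0.65,"fingers": 1},
  ],
)

```text
clock: 20.6
eef_pos: [451.6, -55.3, 64.1]
eef_rot: [-3.14, -0.0, 1.571]
wrist_force: [-0.2, -0.9, -0.7]
finger_gap: 59.3
finger_force: 10.0
```

Emit:
servo_tool(
  motion=[
    {"wx": 0,"wy": 0,"wz": 0,"dx": 0,"dy": 0,"dz": 0.07,"fingers": 1},
    {"wx": 0,"wy": 0,"wz": 0,"dx": 0,"dy": 0,"dz": 0.13,"fingers": 1},
    {"wx": 0,"wy": 0,"wz": 0,"dx": 0,"dy": 0,"dz": 0.17,"fingers": 1},
    {"wx": 0,"wy": 0,"wz": 0,"dx": 0,"dy": 0,"dz": 0.185,"fingers": 1},
    {"wx": 0,"wy": 0,"wz": 0,"dx": 0,"dy": 0,"dz": 0.185,"fingers": 1},
  ],
)

```text
clock: 21.1
eef_pos: [451.9, -55.3, 46.4]
eef_rot: [-3.141, -0.0, 1.571]
wrist_force: [-0.1, 0.8, -0.4]
finger_gap: 59.5
finger_force: 10.0
```

Release, rise, then back to the beaker on the mat (about 449, 215.5).

Emit:
servo_tool(
  motion=[
    {"wx": 0,"wy": 0,"wz": 0,"dx": 0,"dy": 0,"dz": 0.01,"fingers": 1},
    {"wx": 0,"wy": 0,"wz": 0,"dx": 0,"dy": 0,"dz": 0.01,"fingers": -0.3},
    {"wx": 0,"wy": 0,"wz": 0,"dx": 0,"dy": 0,"dz": 0.01,"fingers": -0.5},
    {"wx": 0,"wy": 0,"wz": 0,"dx": 0,"dy": 0,"dz": 0.01,"fingers": -0.9},
    {"wx": 0,"wy": 0,"wz": 0,"dx": 0,"dy": 0,"dz": 0.01,"fingers": -0.9},
    {"wx": 0,"wy": 0,"wz": 0,"dx": 0,"dy": 0,"dz": 0.01,"fingers": -0.9},
    {"wx": 0,"wy": 0,"wz": 0,"dx": 0,"dy": 0,"dz": -0.2,"fingers": -1},
    {"wx": 0,"wy": 0,"wz": 0,"dx": 0,"dy": 0,"dz": -0.5,"fingers": -1},
    {"wx": 0,"wy": 0,"wz": 0,"dx": 0,"dy": 0,"dz": -0.9,"fingers": -1},
    {"wx": 0,"wy": 0,"wz": 0,"dx": 0,"dy": 0,"dz": -1,"fingers": -1},
  ],
  newtons=12,
)

```text
clock: 22.1
eef_pos: [453.3, -55.5, 150.1]
eef_rot: [3.136, 0.001, 1.571]
wrist_force: [0.2, 0.6, -0.3]
finger_gap: 94.0
finger_force: 0.0
```

Emit:
servo_tool(
  motion=[
    {"wx": 0,"wy": 0,"wz": 0,"dx": 0.4,"dy": 0,"dz": 0,"fingers": -1},
    {"wx": 0,"wy": 0,"wz": 0,"dx": 0.8,"dy": 0,"dz": 0,"fingers": -1},
    {"wx": 0,"wy": 0,"wz": 0,"dx": 1,"dy": 0,"dz": 0,"fingers": -1},
  ],
)

```text
clock: 22.4
eef_pos: [451.5, 46.8, 146.1]
eef_rot: [-3.141, -0.0, 1.572]
wrist_force: [-0.1, -0.8, -0.4]
finger_gap: 94.1
finger_force: 0.0
```

Emit:
servo_tool(
  motion=[
    {"wx": 0,"wy": 0,"wz": 0,"dx": 0.4,"dy": 0,"dz": 0,"fingers": -1},
    {"wx": 0,"wy": 0,"wz": 0,"dx": 0.8,"dy": 0,"dz": 0,"fingers": -1},
    {"wx": 0,"wy": 0,"wz": 0,"dx": 1,"dy": 0,"dz": 0,"fingers": -1},
  ],
)

```text
clock: 22.7
eef_pos: [451.5, 147.1, 146.0]
eef_rot: [-3.141, -0.0, 1.572]
wrist_force: [0.1, 0.6, -0.9]
finger_gap: 93.9
finger_force: 0.0
```

Run:
```python
from h import *
s=read_state();print(s["eef_pos"],s["clock"])
c=camera("side");save(c,"side3.png")
for q,X,r,z,h in(("beaker",(449,215),25,6,68),("dish",(452,-55),30,42,14)):
    m=near(q,c,proj(c,(*X,z+h/2)))
    if m.any(): print(q,fit(c,m,lambda p:cyl(*p,r,z,z+h),list(X)))
```

```text
[451.47229594 147.10004647 145.97538717] 22.7
beaker (array([448.94140625, 218.19335938]), np.float64(0.8473501535175544))
dish (array([452.04192374, -55.68768614]), np.float64(0.46741534796664963))
```

View pics/side3.png

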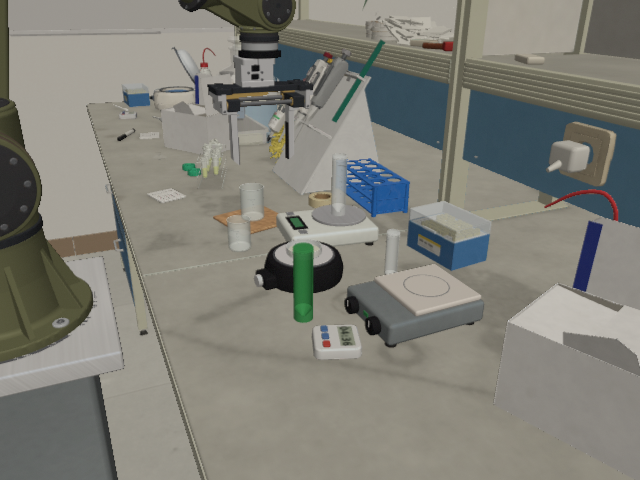

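The dish lies on the viewer (304,250) behind the green tube, the tube is on the pan and the beaker is on the mat (252,200). The beaker is next.

Emit:
servo_tool(
  motion=[
    {"wx": 0,"wy": 0,"wz": 0,"dx": 0.35,"dy": -0.02,"dz": 0,"fingers": -1},
    {"wx": 0,"wy": 0,"wz": 0,"dx": 0.685,"dy": -0.025,"dz": 0,"fingers": -1},
    {"wx": 0,"wy": 0,"wz": 0,"dx": 0.685,"dy": -0.025,"dz": 0,"fingers": -1},
    {"wx": 0,"wy": 0,"wz": 0,"dx": 0.685,"dy": -0.025,"dz": 0.2,"fingers": -1},
    {"wx": 0,"wy": 0,"wz": 0,"dx": 0.685,"dy": -0.025,"dz": 0.5,"fingers": -1},
    {"wx": 0,"wy": 0,"wz": 0,"dx": 0.685,"dy": -0.025,"dz": 0.8,"fingers": -1},
    {"wx": 0,"wy": 0,"wz": 0,"dx": 0.685,"dy": -0.025,"dz": 0.95,"fingers": -1},
    {"wx": 0,"wy": 0,"wz": 0,"dx": 0.685,"dy": -0.025,"dz": 0.95,"fingers": -1},
  ],
)

```text
clock: 23.65
eef_pos: [448.6, 211.3, 49.5]
eef_rot: [-3.138, 0.002, 1.57]
wrist_force: [0.7, -0.4, 0.8]
finger_gap: 94.0
finger_force: 0.0
```

Emit:
servo_tool(
  motion=[
    {"wx": 0,"wy": 0,"wz": 0,"dx": 0,"dy": 0,"dz": 0.1,"fingers": -1},
    {"wx": 0,"wy": 0,"wz": 0,"dx": 0,"dy": 0,"dz": 0.2,"fingers": -1},
    {"wx": 0,"wy": 0,"wz": 0,"dx": 0,"dy": 0,"dz": 0.22,"fingers": -0.5},
    {"wx": 0,"wy": 0,"wz": 0,"dx": 0,"dy": 0,"dz": 0.22,"fingers": -0.1},
    {"wx": 0,"wy": 0,"wz": 0,"dx": 0,"dy": 0,"dz": 0.22,"fingers": 0.3},
    {"wx": 0,"wy": 0,"wz": 0,"dx": 0,"dy": 0,"dz": 0.22,"fingers": 1},
    {"wx": 0,"wy": 0,"wz": 0,"dx": 0,"dy": 0,"dz": 0.22,"fingers": 1},
    {"wx": 0,"wy": 0,"wz": 0,"dx": 0,"dy": 0,"dz": 0.22,"fingers": 1},
    {"wx": 0,"wy": 0,"wz": 0,"dx": 0,"dy": 0,"dz": 0.22,"fingers": 1},
    {"wx": 0,"wy": 0,"wz": 0,"dx": 0,"dy": 0,"dz": 0.22,"fingers": 1},
  ],
)

```text
clock: 24.65
eef_pos: [449.5, 213.3, 29.6]
eef_rot: [3.142, -0.0, 1.571]
wrist_force: [-1.7, 0.4, 0.7]
finger_gap: 49.6
finger_force: 12.0
```

Emit:
servo_tool(
  motion=[
    {"wx": 0,"wy": 0,"wz": 0,"dx": 0,"dy": 0,"dz": -0.05,"fingers": 1},
    {"wx": 0,"wy": 0,"wz": 0,"dx": 0,"dy": 0,"dz": -0.2,"fingers": 1},
    {"wx": 0,"wy": 0,"wz": 0,"dx": 0,"dy": 0,"dz": -0.4,"fingers": 1},
    {"wx": 0,"wy": 0,"wz": 0,"dx": 0,"dy": 0,"dz": -0.6,"fingers": 1},
    {"wx": 0,"wy": 0,"wz": 0,"dx": -0.05,"dy": 0,"dz": -0.8,"fingers": 1},
    {"wx": 0,"wy": 0,"wz": 0,"dx": -0.2,"dy": 0.05,"dz": -0.95,"fingers": 1},
    {"wx": 0,"wy": 0,"wz": 0,"dx": -0.4,"dy": 0.1,"dz": -1,"fingers": 1},
    {"wx": 0,"wy": 0,"wz": 0,"dx": -0.6,"dy": 0.15,"dz": -1,"fingers": 1},
    {"wx": 0,"wy": 0,"wz": 0,"dx": -0.8,"dy": 0.2,"dz": -1,"fingers": 1},
    {"wx": 0,"wy": 0,"wz": 0,"dx": -1,"dy": 0.25,"dz": -1,"fingers": 1},
  ],
)

```text
clock: 25.65
eef_pos: [474.5, 112.4, 129.8]
eef_rot: [3.141, 0.0, 1.571]
wrist_force: [0.8, 0.8, -0.2]
finger_gap: 50.0
finger_force: 12.0
```

Emit:
servo_tool(
  motion=[
    {"wx": 0,"wy": 0,"wz": 0,"dx": -0.2,"dy": 0.05,"dz": 0,"fingers": 1},
    {"wx": 0,"wy": 0,"wz": 0,"dx": -0.4,"dy": 0.1,"dz": 0,"fingers": 1},
    {"wx": 0,"wy": 0,"wz": 0,"dx": -0.6,"dy": 0.15,"dz": 0,"fingers": 1},
    {"wx": 0,"wy": 0,"wz": 0,"dx": -0.8,"dy": 0.2,"dz": 0,"fingers": 1},
    {"wx": 0,"wy": 0,"wz": 0,"dx": -1,"dy": 0.25,"dz": 0,"fingers": 1},
  ],
)

```text
clock: 26.15
eef_pos: [499.5, 12.4, 129.7]
eef_rot: [3.142, 0.0, 1.571]
wrist_force: [0.6, -0.0, -1.0]
finger_gap: 49.6
finger_force: 12.0
```

Emit:
servo_tool(
  motion=[
    {"wx": 0,"wy": 0,"wz": 0,"dx": -0.2,"dy": 0.05,"dz": 0,"fingers": 1},
    {"wx": 0,"wy": 0,"wz": 0,"dx": -0.4,"dy": 0.1,"dz": 0,"fingers": 1},
    {"wx": 0,"wy": 0,"wz": 0,"dx": -0.6,"dy": 0.15,"dz": 0,"fingers": 1},
    {"wx": 0,"wy": 0,"wz": 0,"dx": -0.8,"dy": 0.2,"dz": 0,"fingers": 1},
    {"wx": 0,"wy": 0,"wz": 0,"dx": -1,"dy": 0.25,"dz": 0,"fingers": 1},
  ],
)

```text
clock: 26.65
eef_pos: [524.5, -87.6, 129.7]
eef_rot: [-3.142, 0.0, 1.571]
wrist_force: [-0.1, 0.5, -1.2]
finger_gap: 49.8
finger_force: 12.0
```

Emit:
servo_tool(
  motion=[
    {"wx": 0,"wy": 0,"wz": 0,"dx": -0.2,"dy": 0.06,"dz": 0,"fingers": 1},
    {"wx": 0,"wy": 0,"wz": 0,"dx": -0.4,"dy": 0.12,"dz": 0,"fingers": 1},
    {"wx": 0,"wy": 0,"wz": 0,"dx": -0.6,"dy": 0.18,"dz": 0,"fingers": 1},
    {"wx": 0,"wy": 0,"wz": 0,"dx": -0.8,"dy": 0.24,"dz": 0,"fingers": 1},
    {"wx": 0,"wy": 0,"wz": 0,"dx": -0.95,"dy": 0.29,"dz": 0,"fingers": 1},
    {"wx": 0,"wy": 0,"wz": 0,"dx": -1,"dy": 0.3,"dz": 0,"fingers": 1},
    {"wx": 0,"wy": 0,"wz": 0,"dx": -1,"dy": 0.3,"dz": 0,"fingers": 1},
  ],
)

```text
clock: 27.35
eef_pos: [554.3, -187.0, 129.3]
eef_rot: [-3.141, -0.0, 1.57]
wrist_force: [-0.2, 0.0, -1.2]
finger_gap: 49.6
finger_force: 12.0
```

Emit:
servo_tool(
  motion=[
    {"wx": 0,"wy": 0,"wz": 0,"dx": -0.15,"dy": 0.05,"dz": 0,"fingers": 1},
    {"wx": 0,"wy": 0,"wz": 0,"dx": -0.3,"dy": 0.1,"dz": 0,"fingers": 1},
    {"wx": 0,"wy": 0,"wz": 0,"dx": -0.43,"dy": 0.15,"dz": 0,"fingers": 1},
    {"wx": 0,"wy": 0,"wz": 0,"dx": -0.49,"dy": 0.165,"dz": 0.05,"fingers": 1},
    {"wx": 0,"wy": 0,"wz": 0,"dx": -0.49,"dy": 0.165,"dz": 0.2,"fingers": 1},
    {"wx": 0,"wy": 0,"wz": 0,"dx": -0.49,"dy": 0.165,"dz": 0.35,"fingers": 1},
    {"wx": 0,"wy": 0,"wz": 0,"dx": -0.49,"dy": 0.165,"dz": 0.45,"fingers": 1},
    {"wx": 0,"wy": 0,"wz": 0,"dx": -0.49,"dy": 0.165,"dz": 0.49,"fingers": 1},
    {"wx": 0,"wy": 0,"wz": 0,"dx": -0.49,"dy": 0.165,"dz": 0.49,"fingers": 1},
    {"wx": 0,"wy": 0,"wz": 0,"dx": -0.49,"dy": 0.165,"dz": 0.49,"fingers": 1},
  ],
)

```text
clock: 28.35
eef_pos: [571.2, -235.7, 80.9]
eef_rot: [3.141, 0.0, 1.571]
wrist_force: [0.6, 0.9, 0.0]
finger_gap: 49.8
finger_force: 12.0
```

Emit:
servo_tool(
  motion=[
    {"wx": 0,"wy": 0,"wz": 0,"dx": -0.01,"dy": 0,"dz": 0.04,"fingers": 1},
    {"wx": 0,"wy": 0,"wz": 0,"dx": -0.01,"dy": 0,"dz": 0.08,"fingers": 1},
    {"wx": 0,"wy": 0,"wz": 0,"dx": -0.01,"dy": 0,"dz": 0.095,"fingers": 1},
    {"wx": 0,"wy": 0,"wz": 0,"dx": -0.01,"dy": 0,"dz": 0.1,"fingers": 1},
    {"wx": 0,"wy": 0,"wz": 0,"dx": -0.01,"dy": 0,"dz": 0.1,"fingers": 1},
  ],
)

```text
clock: 28.85
eef_pos: [571.0, -236.8, 70.6]
eef_rot: [3.141, 0.0, 1.571]
wrist_force: [-1.3, -0.1, 1.2]
finger_gap: 49.8
finger_force: 12.0
```

Emit:
servo_tool(
  motion=[
    {"wx": 0,"wy": 0,"wz": 0,"dx": 0,"dy": 0,"dz": 0,"fingers": -0.1},
    {"wx": 0,"wy": 0,"wz": 0,"dx": 0,"dy": 0,"dz": 0,"fingers": -0.4},
    {"wx": 0,"wy": 0,"wz": 0,"dx": 0,"dy": 0,"dz": 0,"fingers": -1},
    {"wx": 0,"wy": 0,"wz": 0,"dx": 0,"dy": 0,"dz": 0,"fingers": -1},
    {"wx": 0,"wy": 0,"wz": 0,"dx": 0,"dy": 0,"dz": 0,"fingers": -1},
    {"wx": 0,"wy": 0,"wz": 0,"dx": 0,"dy": 0,"dz": -0.2,"fingers": -1},
    {"wx": 0,"wy": 0,"wz": 0,"dx": 0,"dy": 0,"dz": -0.5,"fingers": -1},
    {"wx": 0,"wy": 0,"wz": 0,"dx": 0,"dy": 0,"dz": -0.8,"fingers": -1},
    {"wx": 0,"wy": 0,"wz": 0,"dx": 0,"dy": 0,"dz": -1,"fingers": -1},
    {"wx": 0,"wy": 0,"wz": 0,"dx": 0,"dy": 0,"dz": -1,"fingers": -1},
  ],
)

```text
clock: 29.85
eef_pos: [571.9, -237.2, 173.4]
eef_rot: [3.137, 0.002, 1.571]
wrist_force: [0.1, -0.0, -0.1]
finger_gap: 94.0
finger_force: 0.0
```

Emit:
servo_tool(
  motion=[
    {"wx": 0,"wy": 0,"wz": 0,"dx": -0.3,"dy": -0.3,"dz": -0.3,"fingers": -1},
    {"wx": 0,"wy": 0,"wz": 0,"dx": -0.6,"dy": -0.6,"dz": -0.4,"fingers": -1},
    {"wx": 0,"wy": 0,"wz": 0,"dx": -0.9,"dy": -0.9,"dz": -0.4,"fingers": -1},
    {"wx": 0,"wy": 0,"wz": 0,"dx": -1,"dy": -1,"dz": -0.4,"fingers": -1},
    {"wx": 0,"wy": 0,"wz": 0,"dx": -1,"dy": -1,"dz": -0.4,"fingers": -1},
  ],
)

```text
clock: 30.35
eef_pos: [469.8, -337.6, 209.4]
eef_rot: [-3.14, -0.001, 1.568]
wrist_force: [0.3, 0.0, 0.4]
finger_gap: 94.2
finger_force: 0.0
```

Emit:
servo_tool(
  motion=[
    {"wx": 0,"wy": 0,"wz": 0,"dx": -0.3,"dy": -0.3,"dz": 0,"fingers": -1},
    {"wx": 0,"wy": 0,"wz": 0,"dx": -0.6,"dy": -0.6,"dz": 0,"fingers": -1},
    {"wx": 0,"wy": 0,"wz": 0,"dx": -1,"dy": -0.9,"dz": 0,"fingers": -1},
    {"wx": 0,"wy": 0,"wz": 0,"dx": -1,"dy": -0.9,"dz": 0,"fingers": -1},
    {"wx": 0,"wy": 0,"wz": 0,"dx": -1,"dy": -0.9,"dz": 0,"fingers": -1},
  ],
)

```text
clock: 30.85
eef_pos: [381.5, -436.3, 209.5]
eef_rot: [-3.141, -0.001, 1.57]
wrist_force: [0.0, -0.5, -0.0]
finger_gap: 94.0
finger_force: 0.0
```

Run:
```python
from h import *
s=read_state();print(s["eef_pos"],s["clock"])
for v in("top","side"):
  c=camera(v);save(c,v+"4.png")
  for q,X,r,z,h in(("beaker",(571,-235),25,47,68),("tube",(576,73),14.5,48,115),("dish",(452,-55),30,42,14),("small_beaker",(384,94),22,0,58),("timer",(414,-260),32,0,19)):
    m=near(q,c,proj(c,(*X,z+h/2)))
    if m.any(): a,b=fit(c,m,lambda p:cyl(*p,r,z,z+h),list(X));print(v,q,np.round(a,1),round(b,2))
a=cv2.imread("pics/top4.png")[140:320,200:480];cv2.imwrite("pics/c4.png",cv2.resize(a,None,fx=2.8,fy=2.8,interpolation=cv2.INTER_CUBIC))
```

```text
[ 381.5299136  -436.31022751  209.50372383] 30.85
top beaker [ 571.  -234.6] 0.91
top tube [576.6  74.5] 0.93
top dish [452.3 -54.9] 0.96
top small_beaker [384.9  95.3] 0.89
top timer [ 414.6 -259.9] 0.85
side beaker [ 570.9 -231.6] 0.77
side dish [452.6 -52.6] 0.37
side small_beaker [385.7  99.3] 0.88
side timer [ 412.2 -263.9] 0.89
```

View pics/c4.png

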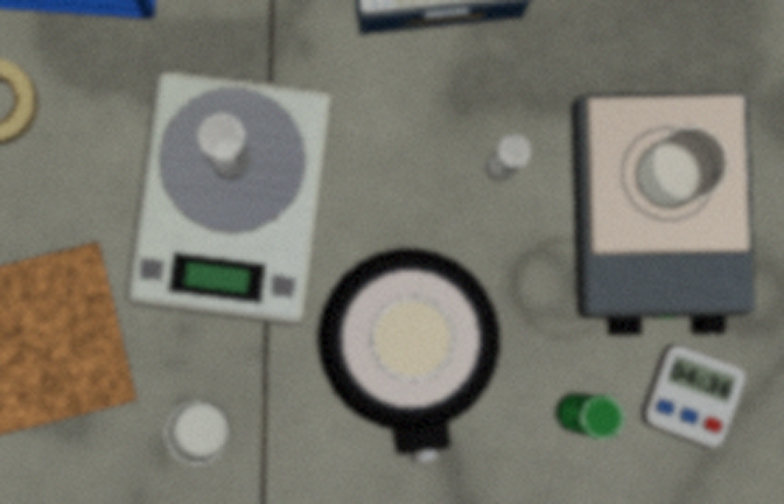

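View pics/side4.png

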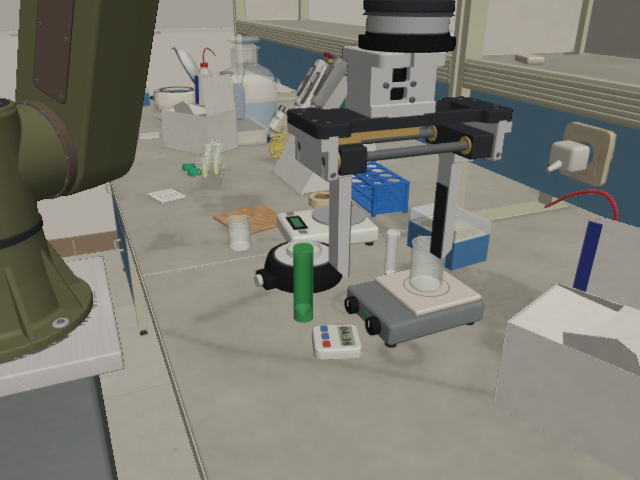

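The crop shows the beaker within the plate's ring (669,172), the tube's base mid-pan (232,165) and the dish mid-insert (411,338). The side view shows the beaker upright at (427,265), with the gripper clear and the bystanders unmoved. I'll hand it in.

```bash
python3 -c "
from cell import *
print(sign_off())"
```

```text
the job is handed in; nothing more can be done
None
```

The job is handed in at about 31 s: the final images put the beaker, tube and dish each within about 2 mm of their plate centres, standing upright and released, and show the bystanders unmoved; `sign_off()` gave no verdict.

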